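Kit up the angle valve for its rebuild

ROBOT

A 6-joint arm with a two-finger parallel gripper is mounted at the origin on the work surface. World frame = base frame: x ahead of the robot, y to its left, z up, the work surface at z = 0. Lengths are in m, angles in rad, forces in N, time in s.
With the tool pointing down it reaches from about 0.375 to 0.975 m from the base axis. Payload 3.8 kg.
Tool frame: the origin (TCP) lies on the mounting face of the last link; the fingertips stand 173 mm ahead of it and the grasp point (between the pads) lies 155 mm ahead of it; z points along the fingers, y is the direction in which the jaws open and shut (so a half turn about z gives the same grasp; the last joint's range is limited). The gripper opens to 85 mm and grips with 20 to 120 N. Pads are 22 mm wide; open, the fingers measure 114 mm over their backs; the gripper's body (76 mm by 85 mm) begins 54 mm behind the grasp point. The pads swing forward as they close: fully open they stand 13 mm farther back than shut.
Start: joints at [-1.372, 0.264, 1.604, -0, 1.274, -0.037], TCP at [0.158, -0.656, 0.405] pointing down, gripper open.
Joint ranges: [-2.63, 2.63], [-0.94, 2.18], [0.31, 2.57], [-1.31, 4.45], [0, 2.66], [-2.55, 2.55]. Speed limits (rad/s): [2.57, 2.57, 3.14, 3.14, 3.14, 3.14].

INTERFACE

Orientations are given as a 3x3 rotation matrix whose columns are the frame's x, y, z axes.
In Python, from bench import manip gives the robot as it stands.
- The arm moves only by the tool arm_command, never from a script. Its argument "rows" is text: rows parted by semicolons, each of 7 numbers parted by spaces: the shift along the tool's x, y, z in m, then the turn, a rotation vector about the tool's x, y, z in rad, then the finger opening in m, from 0 to 0.0854. In form: x y z ax ay az fingers; .... A call has 1 to 20 rows; each row is the pose to reach, as a shift and turn from the pose commanded when the call began, along the tool's axes at that moment; what a row does not reach only later rows make up. A row lasts 1/10 s, in which the tool goes at most 50 mm and 8.59 degrees, less where a joint would pass 70% of its speed; a pose out of reach is approached as far as the arm can. A call with a gripper value outside its range is refused whole. The fingers move at their own pace and stop on an object; "squeeze" is the grip in N (left out, the last holds). Time passes only in rows, so rows that repeat a pose let the fingers close. It gives the time, the measured TCP pose, the force and the opening at its end, in the units of the state.
- manip.get_obs(): the state, without advancing time (a new reading comes with each control period).
- manip.camera(name): name is "scene" or "top"; returns a dict with "pixels" (480x640x3 uint8, red, green, blue), "depth" (480x640 float32, m along the optical axis (not along the pixel's ray), 0 where there is no reading), "K" (3x3 intrinsics, pixels), "dist" ([k1, k2, p1, p2, k3] as OpenCV has them; the pictures are not rectified), "rvec" (rotation vector, rad) and "tvec" (3), from world to camera coordinates, as OpenCV has them. Camera axes: x right, y down, z forward; pixel columns grow to the right and rows downward; lengths in m; the calibration is good to about 2 mm. A picture is of the moment at which its call begins.
- manip.sign_off(): hands the job in, once; it reports no verdict.
The state is a dict: "time_s": time; "joint_pos": joint angles; "joint_velocities": joint speeds; "joint_efforts": joint torques, N m; "ee_pos": TCP position; "tool_rot": TCP orientation; "ft_force": force on the tool from outside, world axes, zero at the start; "ft_torque": the same for the moment, N m; "width": finger opening in m.
Only numpy, scipy, OpenCV 4.12 (cv2) and the standard library are available. Lean on these libraries where they do the work, as an engineer would, in place of code of your own. Each camera call takes 0.05 s, during which the arm holds its last target.

TASK

Kit up the angle valve for its rebuild: its four parts go into the tray in assembly order, counting from the wide bay - the brass angle valve in the wide bay, then, one bay each, the solid acetal disc, the small spring retainer and the knurled adapter nut. Lower each one in rather than dropping it and leave it standing flat on the floor of its bay, the same way up as now. The look-alikes (straight valve, acetal ring, big retainer, hexagonal nut) belong to other jobs: leave them where they are.

Things in the scene. Friction and masses are not known exactly. Their poses are not given: they have to be found in the camera images.
- angle_valve: Brass angle valve body, bonnet off, standing upright, 50 mm tall, ~0.25 kg, ONE outlet pipe. Column 25 mm diameter, foot 30 mm diameter x 10 mm; on top a hexagonal collar 32 mm across flats at 36 to 50 mm height (grip it; flats face its +y and -y), dark bore. Outlet, up to 20 mm thick, lies level along its +x, centre line 24 mm up, ending 40 mm from the axis. Origin: centre of its underside; z up.
- straight_valve: Look-alike, stays: brass straight valve body, same column, foot, collar and height as the angle valve, but with TWO outlet pipes, along +x and -x, each ending 40 mm from the axis (80 mm over all). Origin: centre of its underside; z up.
- disc: The cloudy white acetal valve disc: a SOLID round disc, 32 mm diameter, 12 mm thick, lying flat, about 30 g. Origin: centre of its underside; z up.
- seat_ring: Look-alike, stays: cloudy white acetal seat RING, 36 mm diameter with a 22 mm hole through it, 10 mm thick, lying flat. Origin: centre of its underside; z up.
- retainer: The SMALL stainless spring retainer, hat-shaped: round flange 38 mm diameter and 6 mm thick at the bottom, round hub 22 mm diameter rising from it to 22 mm height (grip the hub), dark bore in the top. About 70 g. Origin: centre of its underside; z up.
- big_retainer: Look-alike, stays: the same hat shape but BIG: flange 54 mm diameter and 7 mm thick, hub 30 mm diameter, 28 mm tall. Origin: centre of its underside; z up.
- knurled_nut: The matte black KNURLED adapter nut: round, ribbed outside, about 36 mm diameter, 22 mm tall, dark bore in the top, lying flat on its face, about 80 g. Origin: centre of its underside; z up.
- hex_nut: Look-alike, stays: matte black HEXAGONAL nut, 40 mm across flats (46 mm over corners), 13 mm tall, lying flat. Origin: centre of its underside; z up.
- tray: Dark grey kit tray, fixed, 267 x 100 mm, 16 mm tall: four bays in a row along its x, a wide one at its -x end, then three equal narrow ones. Floor 4 mm thick, walls 3 mm thick and 16 mm tall. Inside (x by y): wide 84 x 94 mm, narrow 56 x 94 mm. Bay centres at x = -88.5 (wide), -15.5, 43.5, 102.5 mm, y = 0. Origin: centre of underside. Any yaw, left or right of the parts.
- vise: Miniature bench vise with aluminium-capped jaws, fixed to the counter on the side opposite the tray; only to be kept clear of. 86 mm tall, from 119 mm (tommy bar) on its -x side to 52 mm on its +x side of the origin, 86 mm wide. Origin: centre of the base's underside.

How it is judged:
By the outcome, as a careful person would: the job done as asked, in the order asked, and still so for the second after the job is handed in, with the robot touching nothing.
It also fails if it takes over 90 s, if anything falls off the work surface, if the arm or the gripper's body presses on something with over 40 N, if the wrist force passes 120 N, or if a joint passes its speed limit or range.

## Working session

There is one attempt and no reset: what is moved stays moved. The work goes in short steps, Python scripts to look and compute and a tool call to move; the robot and the scene stay as the last step left them, time stands still between calls to the robot, and variables do not carry over. Pictures are saved under pics/ and viewed, and the job is handed in when it is done.

Besides the shell and the picture viewer there is one more tool, called after "Request:" as name(argument=value, ...) on one line, values as JSON. arm_command: Moves the arm, as the interface text tells. Its arguments: {"type":"object","properties":{"rows":{"type":"string"},"squeeze":{"type":"number"}},"required":["rows"]}

```bash
mkdir -p pics; ls
python3 - <<'E'
from bench import manip
import cv2,numpy as np
o=manip.get_obs()
for k in o: print(k,np.round(o[k],3).tolist())
for n in("scene","top"):
    c=manip.camera(n)
    np.savez(f"{n}0.npz",**c)
    cv2.imwrite(f"pics/{n}0.png",c["pixels"][:,:,::-1])
    R=cv2.Rodrigues(np.array(c["rvec"],float))[0]
    print(n,c["K"],c["dist"],(-R.T@np.ravel(c["tvec"])),R[2], (c["depth"]>0).mean())
E
```

```text
pics
time_s 0.0
joint_pos [-1.372, 0.265, 1.605, 0.0, 1.274, -0.037]
joint_velocities [-0.0, 0.001, 0.001, -0.001, -0.001, -0.001]
joint_efforts [-0.0, -51.511, -36.732, -0.0, 0.013, -0.0]
ee_pos [0.158, -0.656, 0.403]
tool_rot [[0.972, 0.234, -0.0], [0.234, -0.972, 0.002], [0.0, -0.002, -1.0]]
ft_force [-0.094, -0.099, -0.47]
ft_torque [0.026, 0.041, 0.031]
width 0.085
scene [[463.08857514   0.         318.8716186 ]
 [  0.         463.08857514 236.53787136]
 [  0.           0.           1.        ]] [-0.01341386  0.          0.          0.          0.        ] [1.08954516 0.65506743 0.58059041] [-0.52505036 -0.65544467 -0.54287605] 0.995869140625
top [[456.82227927   0.         315.57945496]
 [  0.         456.82227927 241.78616008]
 [  0.           0.           1.        ]] [0.02987179 0.         0.         0.         0.        ] [0.48125979 0.016556   0.80800788] [ 0.09052361 -0.00448168 -0.99588423] 0.99626953125
```

View pics/top0.png

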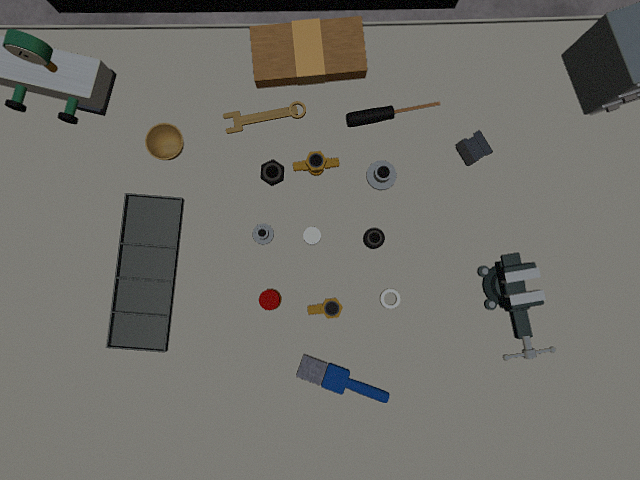

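View pics/scene0.png

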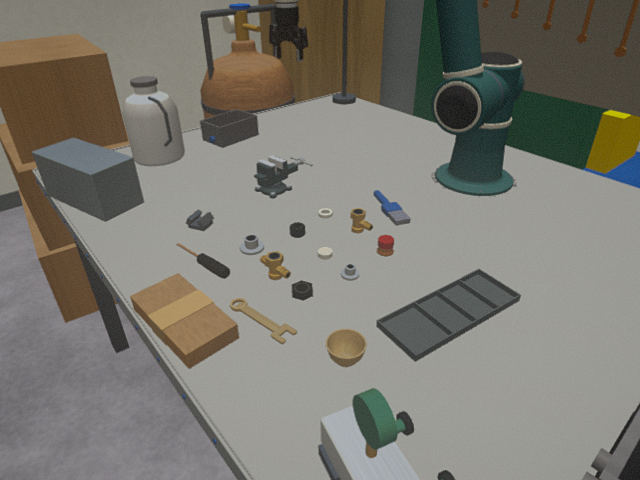

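The top view shows the angle valve (332,308) with its pipe to the left, the disc (312,236), the small retainer (263,234) and the knurled nut (374,238). The tray is at about (145,272) with its wide bay at the top of the picture. The look-alikes are at (316,163), (390,299), (381,175) and (272,173), and a red cap at (270,299) is a bystander. Next I measure positions.

```bash
cat > h.py <<'E'
import numpy as np,cv2
def load(n): return dict(np.load(n))
def pose(c):
    R=cv2.Rodrigues(np.array(c["rvec"],float))[0]; t=np.ravel(c["tvec"]); return R,-R.T@t
def ray(c,uv,z):
    R,C=pose(c)
    p=cv2.undistortPoints(np.array(uv,float).reshape(-1,1,2),c["K"],c["dist"]).reshape(-1,2)
    d=np.c_[p,np.ones(len(p))]@R
    return C+d*((z-C[2])/d[:,2])[:,None]
def cloud(c):
    R,C=pose(c); h,w=c["depth"].shape
    uv=np.stack(np.meshgrid(np.arange(w),np.arange(h)),-1).reshape(-1,1,2).astype(float)
    p=cv2.undistortPoints(uv,c["K"],c["dist"]).reshape(-1,2)
    return ((np.c_[p,np.ones(len(p))]*c["depth"].reshape(-1,1))@R+C).reshape(h,w,3)
E
python3 - <<'E'
from h import *
c=load("top0.npz"); P=cloud(c)
m=((P[...,2]>0.006)&(c["depth"]>0)).astype(np.uint8)
print("table z",np.median(P[200:460,200:420,2]), P[380:470,200:280,2].std())
n,l,s,ct=cv2.connectedComponentsWithStats(m)
for i in range(1,n):
    if s[i,4]>100: q=P[l==i]; print(s[i],ct[i].round(1),np.percentile(q[:,2],[50,95,99]).round(4),q[:,:2].min(0).round(3),q[:,:2].max(0).round(3))
im=c["pixels"][:,:,::-1]
cv2.imwrite("pics/z1.png",cv2.resize(im[140:340,230:430],(800,800),interpolation=cv2.INTER_CUBIC)[:600])
cv2.imwrite("pics/z1b.png",cv2.resize(im[270:330,230:430],(800,240),interpolation=cv2.INTER_CUBIC))
cv2.imwrite("pics/z2.png",cv2.resize(im[185:360,95:195],(340,595),interpolation=cv2.INTER_CUBIC))
E
```

```text
table z 8.484235976463639e-05 0.05031649135324294
[ 562    2   78  114 6166] [607.1  61.2] [0.0932 0.1311 0.1321] [ 0.772 -0.569] [ 0.905 -0.437]
[ 250   16  117   72 7004] [308.   51.5] [0.0349 0.0374 0.0384] [ 0.836 -0.082] [0.957 0.126]
[   0   29  115   95 6499] [52.4 74.8] [0.0691 0.1609 0.1646] [0.761 0.365] [0.903 0.557]
[223 101  83  32 662] [261.6 116. ] [0.0075 0.0097 0.0104] [0.754 0.028] [0.81  0.175]
[346 102  94  25 849] [378.2 114.2] [0.0219 0.0265 0.0276] [ 0.759 -0.212] [ 0.8   -0.045]
[145 123  39  37 946] [163.  140.3] [0.0251 0.0405 0.0415] [0.697 0.237] [0.761 0.303]
[455 131  38  35 720] [473.6 148. ] [0.0259 0.0316 0.0329] [ 0.684 -0.3  ] [ 0.745 -0.237]
[293 151  46  24 641] [315.5 162.9] [0.045  0.0521 0.0529] [ 0.673 -0.029] [0.705 0.05 ]
[260 159  24  26 454] [271.8 171.7] [0.0132 0.0155 0.0164] [0.658 0.068] [0.703 0.109]
[366 160  31  30 606] [380.9 174.3] [0.0088 0.0297 0.0309] [ 0.646 -0.133] [ 0.699 -0.079]
[ 106  193   78  160 1750] [143.7 274.9] [0.0145 0.0175 0.0185] [0.37  0.245] [0.645 0.372]
[253 223  21  21 221] [262.1 232.9] [0.0205 0.0238 0.0248] [0.554 0.088] [0.589 0.123]
[303 226  18  19 254] [311.6 235. ] [0.012  0.0144 0.0151] [0.55  0.005] [0.582 0.035]
[363 227  22  22 351] [373.4 237.5] [0.0222 0.0246 0.0257] [ 0.541 -0.106] [ 0.577 -0.07 ]
[ 479  252   77  108 3515] [514.2 296.9] [0.0526 0.0864 0.0876] [ 0.354 -0.37 ] [ 0.527 -0.27 ]
[259 289  22  21 360] [269.2 299. ] [0.0337 0.0358 0.0362] [0.44  0.077] [0.473 0.11 ]
[380 288  21  21 209] [389.7 298.1] [0.0097 0.0119 0.0127] [ 0.436 -0.132] [ 0.471 -0.097]
[307 297  36  21 472] [326.5 307.8] [0.0495 0.0525 0.0533] [ 0.426 -0.028] [0.458 0.03 ]
[ 296  354   93   49 1772] [335.8 378.7] [0.0181 0.0212 0.0223] [ 0.28  -0.105] [0.362 0.05 ]
```

View pics/z1.png

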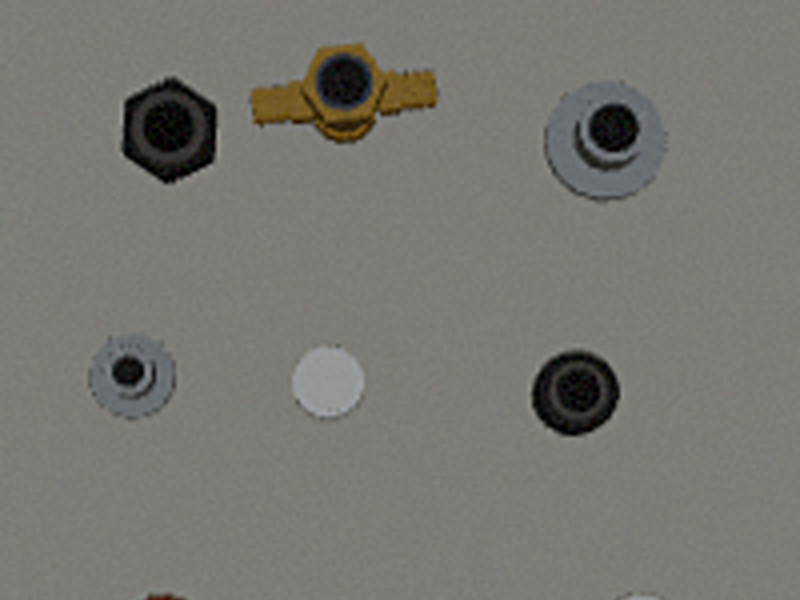

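View pics/z2.png

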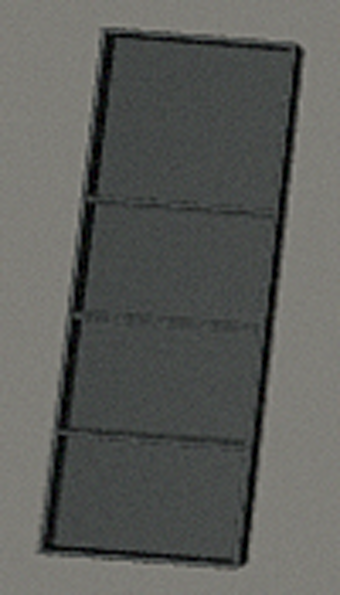

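View pics/z1b.png

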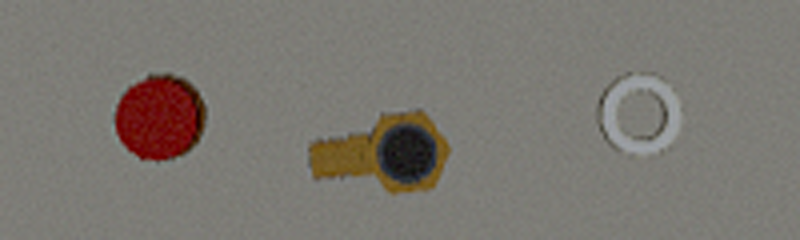

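```bash
cat > meas.py <<'E'
from h import *
def blobs(c,mask,roi,minA=15):
    x0,y0,x1,y1=roi; m=np.zeros(mask.shape,np.uint8); m[y0:y1,x0:x1]=mask[y0:y1,x0:x1]
    cs,_=cv2.findContours(m,cv2.RETR_EXTERNAL,cv2.CHAIN_APPROX_NONE)
    return sorted([k for k in cs if cv2.contourArea(k)>minA],key=cv2.contourArea,reverse=True)
def cen(k):
    M=cv2.moments(k); return M["m10"]/M["m00"],M["m01"]/M["m00"]
E
python3 - <<'E'
from meas import *
for n,rois in (("top0.npz",dict(disc=(295,220,330,252),ret=(248,218,280,250),nut=(358,222,392,256),valve=(300,290,350,325),sv=(285,145,345,180))),
 ("scene0.npz",dict(disc=(310,242,340,264),ret=(336,258,364,284),nut=(284,216,312,242),valve=(344,200,378,238)))):
    c=load(n); im=c["pixels"].astype(int); bri=cv2.GaussianBlur(c["pixels"],(3,3),0).astype(int).max(2)
    sat=im.max(2)-im.min(2)
    print(n,"bg",np.median(im[250:270,320:350].reshape(-1,3),axis=0))
    for o,r in rois.items():
        x0,y0,x1,y1=r
        if n[0]=='t':
          if o=="disc": m=bri>155; z=.012
          elif o in("ret",): m=bri<60; z=.022
          elif o=="nut": m=bri<100; z=.022
          else: m=bri<65; z=.05
        else:
          if o=="disc": m=bri>150; z=.012
          else: m=bri<65; z=.05 if o=="valve" else .022
        for k in blobs(c,m.astype(np.uint8),r)[:2]:
            p=cen(k); q=ray(c,k.reshape(-1,2),z)
            print(o,np.round(p,1),cv2.contourArea(k),ray(c,p,z).round(4),(q.max(0)-q.min(0))[:2].round(4))
        if o in("valve","sv"):
            m=(sat>45)
            k=blobs(c,m.astype(np.uint8),r)[0]; q=ray(c,k.reshape(-1,2),.024); 
            print(o,"brass",cen(k),q.min(0),q.max(0),cv2.minAreaRect(k))
E
python3 - <<'E'
from h import *
for n,sl in (("scene0.npz",(195,290,280,410)),):
    c=load(n); im=c["pixels"][sl[0]:sl[1],sl[2]:sl[3],::-1]; cv2.imwrite("pics/s1.png",cv2.resize(im,None,fx=6,fy=6,interpolation=cv2.INTER_CUBIC))
E
```

```text
top0.npz bg [125. 124. 118.]
ret [261.6 232.3] 32.0 [[0.5709 0.1061 0.022 ]] [0.0105 0.0121]
nut [373.4 237.9] 360.5 [[ 0.5577 -0.0871  0.022 ]] [0.0382 0.0367]
valve [331.5 308. ] 136.0 [[ 0.4404 -0.011   0.05  ]] [0.0228 0.0215]
valve brass (326.946847960445, 308.1359703337454) [ 0.42235767 -0.02987344  0.024     ] [0.45588066 0.02809231 0.024     ] ((324.8307800292969, 308.64617919921875), (19.349416732788086, 34.481651306152344), 82.87498474121094)
sv [315.7 160. ] 125.5 [[0.6891 0.0104 0.05  ]] [0.0208 0.0221]
sv brass (315.38057040998217, 162.9483065953654) [ 0.67122565 -0.02884858  0.024     ] [0.71231534 0.05010581 0.024     ] ((315.5, 162.5), (23.0, 45.0), 90.0)
scene0.npz bg [158. 158. 152.]
disc [324.5 252.5] 609.0 [[0.5703 0.0253 0.012 ]] [0.0981 0.1009]
nut [297.  229.8] 129.0 [[ 0.5694 -0.0734  0.022 ]] [0.0441 0.0486]
valve brass (359.2956140350877, 221.9070175438596) [ 0.39295043 -0.06050235  0.024     ] [0.47636725 0.02758757 0.024     ] ((358.4097900390625, 219.26547241210938), (23.764413833618164, 18.23613739013672), 68.96248626708984)
```

View pics/s1.png

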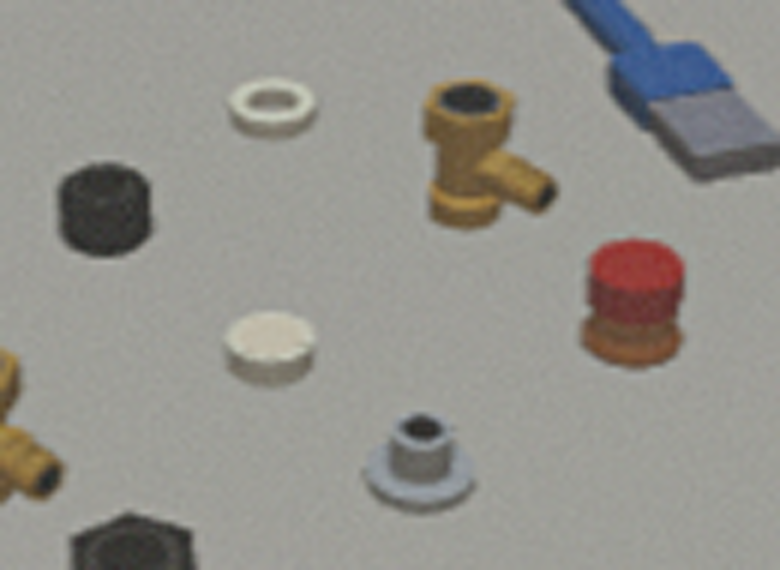

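Run:
```python
from meas import *
c=load("scene0.npz")
for o,p,z in (("disc",(325,251),.012),("valve",(358.2,211.1),.05),("ret",(350.2,266.2),.022),("nut",(297.3,225.8),.022)): print(o,ray(c,p,z).round(4))
c=load("top0.npz"); im=c["pixels"]; b=cv2.GaussianBlur(im,(3,3),0).max(2)
print(im[236,300:326].max(1)); print(im[238,360:390].max(1)); print(im[233,250:276].max(1))
k=blobs(c,(b>138).astype(np.uint8),(295,220,330,252))[0]; q=ray(c,k.reshape(-1,2),.012)
print("disc",cen(k),ray(c,cen(k),.012),np.ptp(q,0))
# ring center bore mass nut: grey ring between
k=blobs(c,(b<40).astype(np.uint8),(366,229,382,246),5)
for j in k: print("nutbore",cen(j),cv2.contourArea(j),ray(c,cen(j),.022))
# retainer flange: bluish
im=im.astype(int); d=im[...,2]-im[...,0]
k=blobs(c,((d>5)|(b<95)).astype(np.uint8),(248,218,280,250))[0]; q=ray(c,k.reshape(-1,2),.006)
(e,r)=cv2.minEnclosingCircle(k); print("flange",cen(k),e,r,ray(c,cen(k),.006),np.ptp(q,0))
# pipe axis: brass pixels left of column
sat=im.max(2)-im.min(2); m=(sat>40); ys,xs=np.nonzero(m[290:325,300:322]); uv=np.c_[xs+300,ys+290].astype(float)
P=ray(c,uv,.028)
print("pipe uv",uv.min(0),uv.max(0)); 
for x in range(306,324): 
    yy=ys[xs==x-300]; 
    if len(yy): print(x,yy.min()+290,yy.max()+290, ray(c,(x,yy.mean()+290),.028).round(4))
```

```text
disc [[0.5658 0.0217 0.012 ]]
valve [[ 0.4392 -0.0106  0.05  ]]
ret [[0.5707 0.1071 0.022 ]]
nut [[ 0.5585 -0.0869  0.022 ]]
[125 126 120 148 157 151 153 151 153 150 151 154 151 151 152 153 154 150
 149 159 160 127 125 125 130 124]
[124 129 120  22   0  28  32  50  63  32  16  24   0   3  23  27  14  29
  19  20  56  55  25  30  31 132 129 126 125 125]
[127 128  94 110 117 107 112 129  22  17  23  25  19  18  21   0 126 125
  23 116 113 116 119  94 131 125]
disc (311.61483253588517, 234.94258373205741) [[0.5657766  0.01970093 0.012     ]] [0.02830557 0.02990002 0.        ]
nutbore (374.1574642126789, 237.08997955010224) 81.5 [[ 0.55905176 -0.08840078  0.022     ]]
nutbore (372.21548821548816, 236.8080808080808) 49.5 [[ 0.55960155 -0.08505968  0.022     ]]
flange (262.61732644865174, 233.37636259323006) (262.5, 233.5) 10.12432861328125 [[0.57072556 0.10611548 0.006     ]] [0.03390513 0.03356673 0.        ]
pipe uv [308. 304.] [321. 314.]
308 306 313 [[0.4375 0.0279 0.028 ]]
309 306 314 [[0.4366 0.0263 0.028 ]]
310 306 313 [[0.4374 0.0246 0.028 ]]
311 306 313 [[0.4374 0.0229 0.028 ]]
312 305 313 [[0.4382 0.0212 0.028 ]]
313 305 313 [[0.4381 0.0195 0.028 ]]
314 305 313 [[0.4381 0.0178 0.028 ]]
315 305 313 [[0.4381 0.0161 0.028 ]]
316 305 313 [[0.4381 0.0144 0.028 ]]
317 304 313 [[0.4389 0.0127 0.028 ]]
318 304 313 [[0.4388 0.011  0.028 ]]
319 304 313 [[0.4388 0.0093 0.028 ]]
320 304 313 [[0.4388 0.0076 0.028 ]]
321 304 313 [[0.4387 0.0059 0.028 ]]
```

Run:
```python
from meas import *
c=load("top0.npz"); im=c["pixels"]; b=cv2.GaussianBlur(im,(3,3),0).max(2)
k=blobs(c,(b<100).astype(np.uint8),(95,185,195,360))[0]
r=cv2.minAreaRect(k); print(r)
h=k.reshape(-1,2).astype(float)
box=cv2.boxPoints(r); box=box[np.argsort(box[:,1])]
# fit sides
def side(sel,z):
    q=ray(c,h[sel],z)[:,:2]; vx,vy,x,y=cv2.fitLine(q.astype(np.float32),cv2.DIST_HUBER,0,.01,.01).ravel(); return np.array([vx,vy]),np.array([x,y])
rc=np.array(r[0]); 
# image-side unit vectors
a=np.array([-18,152.])/np.hypot(18,152); n=np.array([a[1],-a[0]])
s=(h-rc)@a; t=(h-rc)@n
L,W=np.abs(s).max(),np.abs(t).max(); print(L,W)
S={}
S["left"]=side((t<-W*.8)&(abs(s)<L*.85),.016); S["rightrim0"]=side((t>W*.8)&(abs(s)<L*.85),.0)
S["top"]=side((s<-L*.85)&(abs(t)<W*.75),.016); S["bot"]=side((s>L*.85)&(abs(t)<W*.75),.016)
for n_,v in S.items(): print(n_,v, np.degrees(np.arctan2(v[0][1],v[0][0])))
def X(A,B):
    u=np.linalg.solve(np.c_[A[0],-B[0]],B[1]-A[1]); return A[1]+A[0]*u[0]
C=[X(S[i],S[j]) for i,j in(("top","left"),("top","rightrim0"),("bot","rightrim0"),("bot","left"))]
print(np.round(C,4)); C=np.array(C); print("sides",[np.linalg.norm(C[i]-C[i-1]).round(4) for i in range(4)],"ctr",C.mean(0))
xd=(C[2]+C[3]-C[0]-C[1]); xd/=np.linalg.norm(xd); print("tray x dir",xd,np.degrees(np.arctan2(xd[1],xd[0])))
for x in(-.0885,-.0155,.0435,.1025): print(C.mean(0)+xd*x)
```

```text
((145.16464233398438, 272.518310546875), (62.283390045166016, 158.02752685546875), 6.34019136428833)
79.21086950661804 31.671102404580555
left (array([ 0.99523735, -0.09748132], dtype=float32), array([0.511446  , 0.35744512], dtype=float32)) -5.5941515
rightrim0 (array([ 0.9952366 , -0.09748933], dtype=float32), array([0.4984228 , 0.26006612], dtype=float32)) -5.594612
top (array([0.09512891, 0.995465  ], dtype=float32), array([0.6398081, 0.2930718], dtype=float32)) 84.54126
bot (array([0.10006232, 0.99498117], dtype=float32), array([0.37576708, 0.3201252 ], dtype=float32)) 84.25723
[[0.6447 0.3444]
 [0.6354 0.2467]
 [0.371  0.2725]
 [0.3808 0.3702]]
sides [np.float32(0.2652), np.float32(0.0982), np.float32(0.2657), np.float32(0.0982)] ctr [0.5079685  0.30845842]
tray x dir [-0.9952369  0.0974853] 174.40562
[0.5960469  0.29983097]
[0.52339464 0.3069474 ]
[0.4646757  0.31269902]
[0.40595672 0.31845066]
```

```bash
cat > go.py <<'E'
import sys,numpy as np
from bench import manip
from scipy.spatial.transform import Rotation as Ro
# args: x y z jawdeg
o=manip.get_obs(); R=np.array(o["tool_rot"]); p=np.array(o["ee_pos"])
print("t",round(o["time_s"],2),"p",p.round(4),"jaw",np.degrees(np.arctan2(R[1,1],R[0,1])).round(2),"tilt",R[:2,2].round(4),"w",round(o["width"],4),"F",np.round(o["ft_force"],1),"j",np.round(o["joint_pos"],2))
a=[float(v) for v in sys.argv[1:]]
for i in range(0,len(a),4):
    x,y,z,j=a[i:i+4]; j=np.radians(j); c,s=np.cos(j),np.sin(j)
    T=np.array([[-s,c,0],[c,s,0],[0,0,-1.]])
    print("shift",(R.T@(np.array([x,y,z])-p)).round(4),"rot",Ro.from_matrix(R.T@T).as_rotvec().round(4))
E
python3 go.py .4398 -.0108 .36 3.9 .4398 -.0108 .23 3.9 .4398 -.0108 .196 3.9
```

```text
t 0.1 p [ 0.1576 -0.656   0.4035] jaw -76.49 tilt [-0.0004  0.002 ] w 0.0856 F [0.1 0.6 0.2] j [-1.37  0.26  1.61 -0.    1.27 -0.04]
shift [ 0.4251 -0.5614  0.0446] rot [-0.0016 -0.0015 -1.4031]
shift [ 0.4251 -0.5611  0.1746] rot [-0.0016 -0.0015 -1.4031]
shift [ 0.4251 -0.561   0.2086] rot [-0.0016 -0.0015 -1.4031]
```

Request:
arm_command(rows="0.02 -0.028 0.002 0 0 -0.07 0.06; 0.05 -0.066 0.005 0 0 -0.16 0.06; 0.08 -0.105 0.008 0 0 -0.26 0.06; 0.11 -0.145 0.012 0 0 -0.36 0.06; 0.14 -0.185 0.015 0 0 -0.46 0.06; 0.17 -0.224 0.018 0 0 -0.56 0.06; 0.2 -0.264 0.021 0 0 -0.66 0.06; 0.23 -0.304 0.024 0 0 -0.76 0.06; 0.26 -0.343 0.027 0 0 -0.86 0.06; 0.29 -0.383 0.03 0 0 -0.96 0.06; 0.32 -0.423 0.033 0 0 -1.06 0.06; 0.35 -0.462 0.037 0 0 -1.16 0.06; 0.38 -0.502 0.04 0 0 -1.26 0.06; 0.4 -0.528 0.042 0 0 -1.33 0.06; 0.415 -0.548 0.044 0 0 -1.38 0.06; 0.4251 -0.5614 0.045 -0.0016 -0.0015 -1.4031 0.06; 0.4251 -0.5614 0.045 -0.0016 -0.0015 -1.4031 0.06; 0.4251 -0.5614 0.045 -0.0016 -0.0015 -1.4031 0.06")

```text
time_s: 1.9
ee_pos: [0.4396, -0.0111, 0.3593]
tool_rot: [[-0.069, 0.998, -0.001], [0.998, 0.069, -0.002], [-0.002, -0.001, -1.0]]
ft_force: [-0.1, 0.7, 0.4]
width: 0.0601
```

```bash
python3 go.py .4398 -.0108 .235 3.9 .4398 -.0108 .196 3.9
```

```text
t 1.9 p [ 0.4396 -0.0111  0.3593] jaw 3.94 tilt [-0.0008 -0.0023] w 0.0601 F [-0.1  0.7  0.4] j [-0.08 -0.16  2.13 -0.    1.17 -0.15]
shift [0.0005 0.0003 0.1243] rot [-0.001   0.0023  0.0008]
shift [0.0006 0.0004 0.1633] rot [-0.001   0.0023  0.0008]
```

Request:
arm_command(rows="0 0 0.03 0 0 0 0.06; 0 0 0.07 -0.001 0.002 0.001 0.06; 0 0 0.11 -0.001 0.002 0.001 0.06; 0.0005 0.0003 0.135 -0.001 0.002 0.001 0.06; 0.0005 0.0003 0.15 -0.001 0.002 0.001 0.06; 0.0005 0.0003 0.16 -0.001 0.002 0.001 0.06; 0.0005 0.0003 0.163 -0.001 0.002 0.001 0.06; 0.0005 0.0003 0.163 -0.001 0.002 0.001 0.06")

```text
time_s: 2.7
ee_pos: [0.4403, -0.0115, 0.1969]
tool_rot: [[-0.066, 0.998, 0.001], [0.998, 0.066, 0.0], [-0.0, 0.001, -1.0]]
ft_force: [-0.1, 0.6, 0.4]
width: 0.0601
```

```bash
cat > snap.py <<'E'
import sys,cv2,numpy as np
from bench import manip
# cam name x0 y0 x1 y1
n,nm=sys.argv[1:3]; r=[int(v) for v in sys.argv[3:]]
c=manip.camera(n); np.savez(nm+".npz",**c); im=c["pixels"][:,:,::-1]
if r:
    im=im[r[1]:r[3],r[0]:r[2]]; f=min(780/im.shape[1],590/im.shape[0]); im=cv2.resize(im,None,fx=f,fy=f,interpolation=cv2.INTER_CUBIC)
cv2.imwrite(f"pics/{nm}.png",im)
E
python3 snap.py scene a1 300 130 420 250;python3 go.py .4398 -.0108 .196 3.9
```

```text
t 2.75 p [ 0.4406 -0.0114  0.1974] jaw 3.81 tilt [ 0.0024 -0.0001] w 0.0599 F [ 1.1 -0.7 -0.3] j [-0.08  0.06  2.27  0.    0.81 -0.15]
shift [ 0.0006 -0.0008  0.0014] rot [ 0.0024  0.0002 -0.0016]
```

View pics/a1.png

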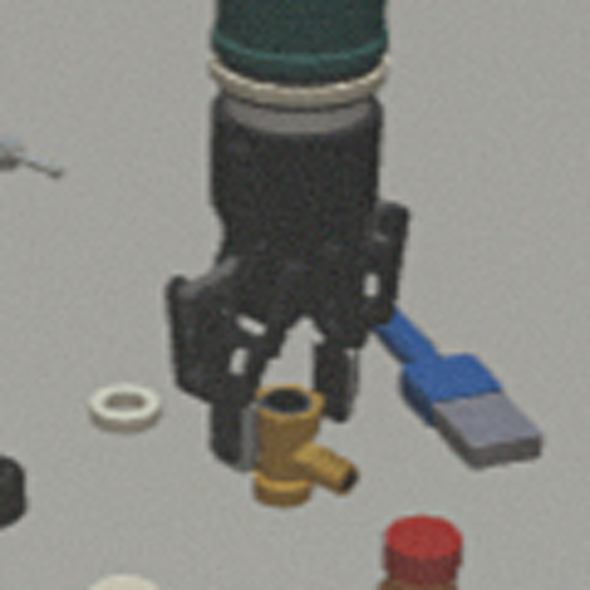

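The fingers straddle the collar (at about (290,400) in the crop), with the tips below it. I close now.

Request:
arm_command(rows="0 0 0 0 0 0 0.05; 0 0 0 0 0 0 0.04; 0 0 0 0 0 0 0.034; 0 0 0 0 0 0 0.024; 0 0 0 0 0 0 0.024; 0 0 0 0 0 0 0.024; 0 0 0 0 0 0 0.024", squeeze=50)

```text
time_s: 3.45
ee_pos: [0.4405, -0.0109, 0.1975]
tool_rot: [[-0.067, 0.998, 0.002], [0.998, 0.067, -0.0], [-0.0, 0.002, -1.0]]
ft_force: [-1.2, 0.8, 7.0]
width: 0.0312
```

```bash
python3 go.py .4398 -.0108 .28 3.9 .595 .2893 .28 -5.6 .595 .2893 .22 -5.6
```

```text
t 3.45 p [ 0.4405 -0.0109  0.1975] jaw 3.86 tilt [ 0.002 -0.   ] w 0.0312 F [-1.2  0.8  7. ] j [-0.08  0.06  2.27  0.    0.81 -0.15]
shift [ 0.0001 -0.0006 -0.0825] rot [ 0.002   0.0002 -0.0007]
shift [ 0.2891  0.1745 -0.0822] rot [0.002  0.     0.1651]
shift [ 0.2891  0.1744 -0.0222] rot [0.002  0.     0.1651]
```

Request:
arm_command(rows="0 0 -0.01 0 0 0 0.024; 0 0 -0.025 0 0 0 0.024; 0 0 -0.045 0 0 0 0.024; 0.003 0.002 -0.062 0 0 0 0.024; 0.014 0.008 -0.075 0 0 0.008 0.024; 0.032 0.019 -0.082 0 0 0.018 0.024; 0.054 0.033 -0.082 0 0 0.03 0.024; 0.078 0.047 -0.082 0 0 0.045 0.024; 0.102 0.062 -0.082 0 0 0.06 0.024; 0.126 0.076 -0.082 0 0 0.072 0.024; 0.15 0.09 -0.082 0 0 0.085 0.024; 0.174 0.105 -0.082 0 0 0.1 0.024; 0.198 0.12 -0.082 0 0 0.113 0.024; 0.222 0.134 -0.082 0 0 0.127 0.024; 0.246 0.148 -0.082 0 0 0.14 0.024; 0.265 0.16 -0.082 0.002 0 0.152 0.024; 0.278 0.168 -0.082 0.002 0 0.16 0.024; 0.286 0.173 -0.082 0.002 0 0.165 0.024; 0.289 0.1745 -0.082 0.002 0 0.165 0.024; 0.289 0.1745 -0.082 0.002 0 0.165 0.024")

```text
time_s: 5.45
ee_pos: [0.5946, 0.2889, 0.2786]
tool_rot: [[0.098, 0.995, -0.002], [0.995, -0.098, -0.0], [-0.001, -0.002, -1.0]]
ft_force: [0.4, -0.9, -2.7]
width: 0.0313
```

```bash
python3 go.py .595 .2893 .205 -5.6 .595 .2893 .2015 -5.6; python3 snap.py scene a2 340 150 560 360; python3 snap.py top a2t 80 150 300 350
```

```text
t 5.45 p [0.5946 0.2889 0.2786] jaw -5.6 tilt [-0.0016 -0.0005] w 0.0313 F [ 0.4 -0.9 -2.7] j [0.41 0.34 1.75 0.   1.05 0.51]
shift [0.0005 0.0005 0.0736] rot [-0.0015  0.0006  0.0001]
shift [0.0005 0.0005 0.0771] rot [-0.0015  0.0006  0.0001]
```

View pics/a2.png

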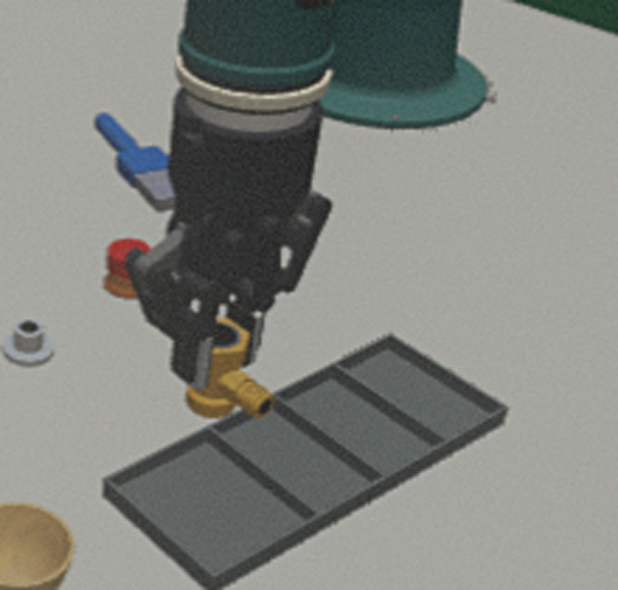

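The valve hangs upright, pipe toward (265,400) in the crop, above the wide bay. I lower it, slowing near the floor.

Request:
arm_command(rows="0 0 0.015 0 0 0 0.024; 0.0005 0.0005 0.035 -0.0015 0.0006 0 0.024; 0.0005 0.0005 0.052 -0.0015 0.0006 0 0.024; 0.0005 0.0005 0.063 -0.0015 0.0006 0 0.024; 0.0005 0.0005 0.07 -0.0015 0.0006 0 0.024; 0.0005 0.0005 0.073 -0.0015 0.0006 0 0.024; 0.0005 0.0005 0.075 -0.0015 0.0006 0 0.024; 0.0005 0.0005 0.076 -0.0015 0.0006 0 0.024; 0.0005 0.0005 0.076 -0.0015 0.0006 0 0.024")

```text
time_s: 6.45
ee_pos: [0.5956, 0.2897, 0.2035]
tool_rot: [[0.098, 0.995, 0.002], [0.995, -0.098, 0.001], [0.001, 0.002, -1.0]]
ft_force: [0.7, -0.1, -2.5]
width: 0.0306
```

```bash
python3 go.py .595 .2893 .2015 -5.6
```

```text
t 6.45 p [0.5956 0.2897 0.2035] jaw -5.61 tilt [0.0018 0.001 ] w 0.0306 F [ 0.7 -0.1 -2.5] j [0.42 0.42 1.79 0.   0.92 0.51]
shift [-0.0005 -0.0006  0.002 ] rot [ 0.0017 -0.0012 -0.0001]
```

Request:
arm_command(rows="0 0 0.0005 0 0 0 0.024; 0 0 0.001 0 0 0 0.024; 0 0 0.0015 0 0 0 0.024; 0 0 0.002 0 0 0 0.024")

```text
time_s: 6.85
ee_pos: [0.5955, 0.2897, 0.2016]
tool_rot: [[0.098, 0.995, 0.001], [0.995, -0.098, 0.001], [0.001, 0.001, -1.0]]
ft_force: [-1.9, -0.3, 2.5]
width: 0.031
```

Contact (Fz −2.5 → +2.5 N). I release, then rise.

Request:
arm_command(rows="0 0 0.002 0 0 0 0.034; 0 0 0.002 0 0 0 0.04; 0 0 0.002 0 0 0 0.046; 0 0 0.002 0 0 0 0.046; 0 0 -0.01 0 0 0 0.046; 0 0 -0.03 0 0 0 0.046; 0 0 -0.06 0 0 0 0.046; 0 0 -0.09 0 0 0 0.046; 0 0 -0.1 0 0 0 0.046; 0 0 -0.1 0 0 0 0.046")

```text
time_s: 7.85
ee_pos: [0.5962, 0.2899, 0.304]
tool_rot: [[0.098, 0.995, 0.006], [0.995, -0.098, 0.003], [0.003, 0.006, -1.0]]
ft_force: [-0.2, -0.4, 0.0]
width: 0.046
```

```bash
python3 snap.py scene a3 340 150 560 360; python3 go.py .5658 .0203 .26 84.4 .5658 .0203 .176 84.4
```

```text
t 7.9 p [0.5954 0.2896 0.3018] jaw -5.61 tilt [0.0026 0.0014] w 0.0459 F [ 0.4 -1.4 -0.4] j [0.41 0.32 1.73 0.   1.09 0.51]
shift [-0.271  -0.0032  0.0414] rot [ 3.200e-03  6.000e-04 -1.571e+00]
shift [-0.2711 -0.0034  0.1254] rot [ 3.200e-03  6.000e-04 -1.571e+00]
```

View pics/a3.png

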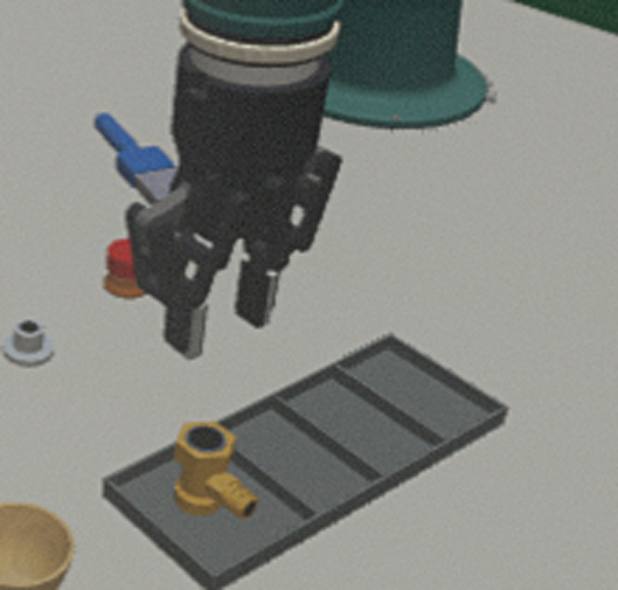

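The valve stands upright in the wide bay (205,470 in the crop). Next the disc.

Request:
arm_command(rows="-0.01 0 0 0 0 -0.06 0.05; -0.03 0 0 0 0 -0.18 0.05; -0.052 -0.001 0.002 0 0 -0.31 0.05; -0.076 -0.001 0.005 0 0 -0.44 0.05; -0.1 -0.001 0.008 0 0 -0.57 0.05; -0.124 -0.001 0.012 0 0 -0.7 0.05; -0.148 -0.001 0.016 0 0 -0.84 0.05; -0.172 -0.002 0.02 0 0 -0.98 0.05; -0.196 -0.002 0.025 0 0 -1.11 0.05; -0.22 -0.003 0.03 0 0 -1.24 0.05; -0.24 -0.003 0.035 0 0 -1.37 0.05; -0.256 -0.003 0.038 0.002 0 -1.48 0.05; -0.266 -0.003 0.04 0.002 0 -1.55 0.05; -0.271 -0.003 0.041 0.002 0 -1.571 0.05; -0.271 -0.003 0.041 0.002 0 -1.571 0.05; -0.271 -0.003 0.041 0.002 0 -1.571 0.05")

```text
time_s: 9.5
ee_pos: [0.5655, 0.0204, 0.2589]
tool_rot: [[-0.995, 0.099, -0.002], [0.099, 0.995, -0.0], [0.002, -0.001, -1.0]]
ft_force: [0.6, -1.0, -0.6]
width: 0.0501
```

```bash
python3 go.py .5658 .0203 .182 84.4 .5658 .0203 .176 84.4
```

```text
t 9.5 p [0.5655 0.0204 0.2589] jaw 84.33 tilt [-0.0019 -0.0004] w 0.0501 F [ 0.6 -1.  -0.6] j [-0.01  0.19  1.98 -0.    0.97 -1.48]
shift [-0.0004  0.      0.0769] rot [-0.0005 -0.0019 -0.0012]
shift [-0.0004  0.      0.0829] rot [-0.0005 -0.0019 -0.0012]
```

Request:
arm_command(rows="0 0 0.015 0 0 0 0.048; 0 0 0.035 0 -0.002 -0.001 0.048; 0 0 0.055 0 -0.002 -0.001 0.048; 0 0 0.068 0 -0.002 -0.001 0.048; 0 0 0.076 0 -0.002 -0.001 0.048; 0 0 0.08 0 -0.002 -0.001 0.048; 0 0 0.0815 0 -0.002 -0.001 0.048; 0 0 0.0815 0 -0.002 -0.001 0.048")

```text
time_s: 10.3
ee_pos: [0.5661, 0.0201, 0.1787]
tool_rot: [[-0.995, 0.097, 0.002], [0.097, 0.995, -0.001], [-0.002, -0.001, -1.0]]
ft_force: [0.3, 0.1, -0.3]
width: 0.0478
```

```bash
python3 go.py .5658 .0203 .176 84.4; python3 snap.py scene b1 270 190 390 290
```

```text
t 10.3 p [0.5661 0.0201 0.1787] jaw 84.46 tilt [ 0.0023 -0.0008] w 0.0478 F [ 0.3  0.1 -0.3] j [-0.01  0.3   2.02 -0.    0.82 -1.48]
shift [0.0004 0.0002 0.0027] rot [-0.0005  0.0024  0.001 ]
```

View pics/b1.png

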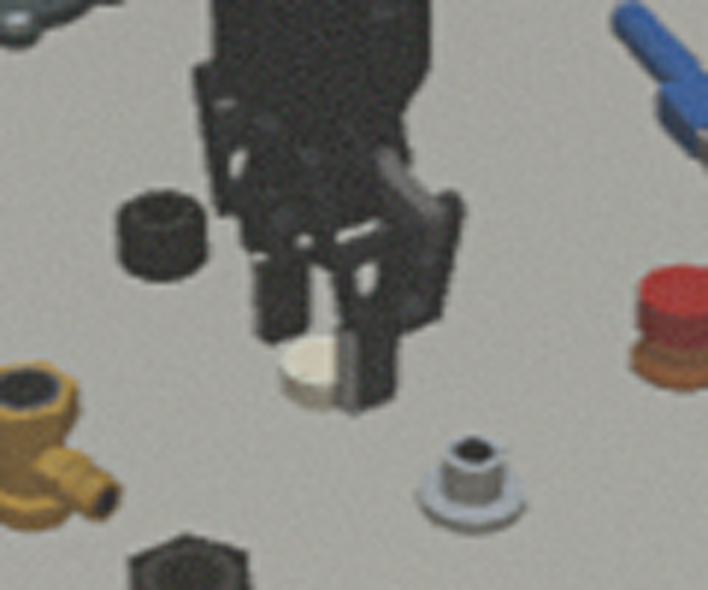

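The fingers straddle the disc (at about (318,370) in the crop), with the tips low beside it. I go 2.5 mm lower and close.

Request:
arm_command(rows="0.0004 0 0.0015 0 0 0 0.048; 0.0004 0 0.0025 0 0 0 0.048; 0.0004 0 0.0025 0 0 0 0.04; 0.0004 0 0.0025 0 0 0 0.035; 0.0004 0 0.0025 0 0 0 0.024; 0.0004 0 0.0025 0 0 0 0.024; 0.0004 0 0.0025 0 0 0 0.024; 0.0004 0 0.0025 0 0 0 0.024", squeeze=30)

```text
time_s: 11.15
ee_pos: [0.5655, 0.0201, 0.1761]
tool_rot: [[-0.995, 0.096, 0.002], [0.096, 0.995, -0.001], [-0.002, -0.001, -1.0]]
ft_force: [0.5, 0.1, 4.0]
width: 0.0303
```

```bash
python3 go.py .5234 .307 .245 84.4 .5234 .307 .18 84.4; python3 snap.py scene b2 270 190 390 290
```

```text
t 11.15 p [0.5655 0.0201 0.1761] jaw 84.46 tilt [ 0.0018 -0.0008] w 0.0303 F [0.5 0.1 4. ] j [-0.01  0.31  2.02 -0.    0.81 -1.48]
shift [ 0.0695  0.2815 -0.0693] rot [-0.0006  0.0019  0.0011]
shift [ 0.0696  0.2815 -0.0043] rot [-0.0006  0.0019  0.0011]
```

View pics/b2.png

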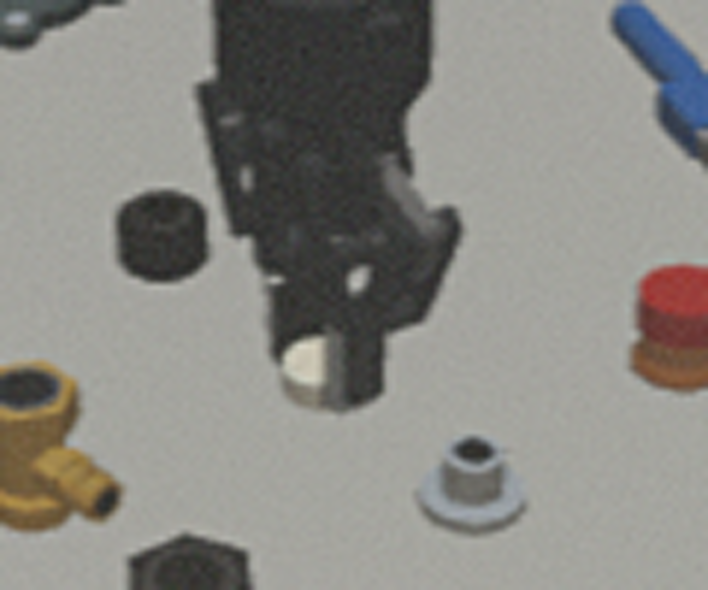

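Disc gripped, width 30.3 mm, level. I lift and carry it to the second bay.

Request:
arm_command(rows="0 0 -0.01 0 0 0 0.024; 0 0 -0.03 0 0 0 0.024; 0.002 0.004 -0.05 0 0 0 0.024; 0.006 0.014 -0.065 0 0 0 0.024; 0.012 0.032 -0.07 0 0.002 0.001 0.024; 0.018 0.055 -0.07 0 0.002 0.001 0.024; 0.024 0.08 -0.07 0 0.002 0.001 0.024; 0.031 0.107 -0.07 0 0.002 0.001 0.024; 0.038 0.135 -0.07 0 0.002 0.001 0.024; 0.045 0.163 -0.07 0 0.002 0.001 0.024; 0.051 0.19 -0.07 0 0.002 0.001 0.024; 0.057 0.217 -0.07 0 0.002 0.001 0.024; 0.062 0.241 -0.07 0 0.002 0.001 0.024; 0.066 0.26 -0.07 0 0.002 0.001 0.024; 0.068 0.273 -0.07 0 0.002 0.001 0.024; 0.0695 0.28 -0.07 0 0.002 0.001 0.024; 0.0695 0.2815 -0.07 0 0.002 0.001 0.024; 0.0695 0.2815 -0.07 0 0.002 0.001 0.024")

```text
time_s: 13.0
ee_pos: [0.5232, 0.3068, 0.2454]
tool_rot: [[-0.995, 0.098, -0.001], [0.098, 0.995, -0.001], [0.001, -0.001, -1.0]]
ft_force: [-0.9, -0.0, 0.1]
width: 0.0303
```

```bash
python3 go.py .5234 .307 .184 84.4 .5234 .307 .18 84.4; python3 snap.py scene b3 340 150 560 360
```

```text
t 13.0 p [0.5232 0.3068 0.2454] jaw 84.4 tilt [-0.0009 -0.001 ] w 0.0303 F [-0.9 -0.   0.1] j [ 0.49  0.28  1.9  -0.    0.97 -0.98]
shift [-0.0002  0.0003  0.0614] rot [-0.0011 -0.0008  0.    ]
shift [-0.0002  0.0003  0.0654] rot [-0.0011 -0.0008  0.    ]
```

View pics/b3.png

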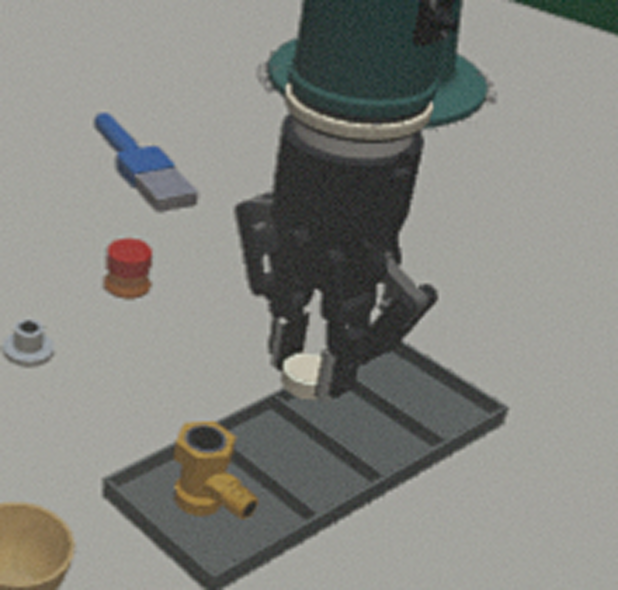

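The disc is held level at (305,372) in the crop. I lower it.

Request:
arm_command(rows="0 0 0.012 0 0 0 0.024; 0 0 0.03 -0.001 0 0 0.024; 0 0 0.045 -0.001 0 0 0.024; 0 0 0.054 -0.001 0 0 0.024; 0 0 0.059 -0.001 0 0 0.024; 0 0 0.062 -0.001 0 0 0.024; 0 0 0.0635 -0.001 0 0 0.024; 0 0 0.0645 -0.001 0 0 0.024; 0 0 0.065 -0.001 0 0 0.024; 0 0 0.065 -0.001 0 0 0.024")

```text
time_s: 14.05
ee_pos: [0.5234, 0.3072, 0.1809]
tool_rot: [[-0.995, 0.097, 0.0], [0.097, 0.995, 0.001], [-0.0, 0.001, -1.0]]
ft_force: [-0.4, -0.7, 0.3]
width: 0.0304
```

```bash
python3 go.py .5234 .307 .18 84.4; python3 snap.py scene b4 340 150 560 360
```

```text
t 14.05 p [0.5234 0.3072 0.1809] jaw 84.41 tilt [0.0002 0.0008] w 0.0304 F [-0.4 -0.7  0.3] j [ 0.49  0.36  1.93  0.    0.85 -0.98]
shift [-0.     -0.0002  0.0009] rot [0.0008 0.0001 0.0001]
```

View pics/b4.png

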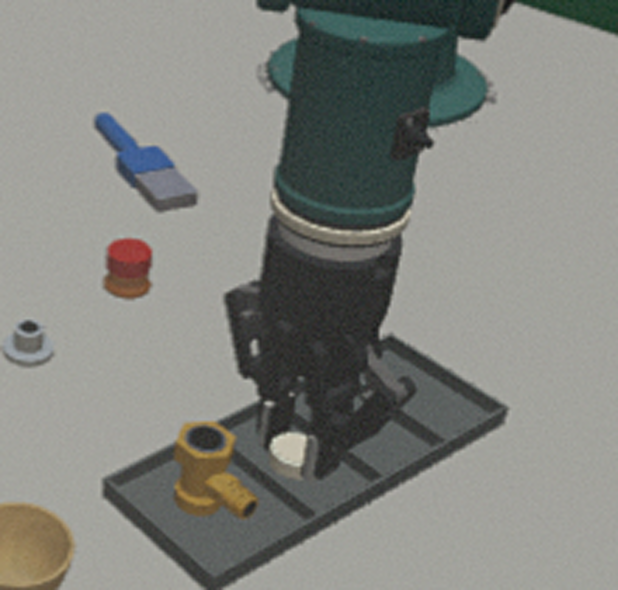

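The disc is between the dividers in the second bay (295,455 in the crop). It has about 0.9 mm to go, so I lower it until contact.

Request:
arm_command(rows="0 0 0.0004 0 0 0 0.024; 0 0 0.0008 0 0 0 0.024; 0 0 0.0012 0 0 0 0.024; 0 0 0.0015 0 0 0 0.024; 0 0 0.0015 0 0 0 0.024")

```text
time_s: 14.6
ee_pos: [0.5234, 0.3071, 0.18]
tool_rot: [[-0.995, 0.098, -0.0], [0.098, 0.995, 0.001], [0.0, 0.0, -1.0]]
ft_force: [-2.3, -0.6, 7.0]
width: 0.03
```

Request:
arm_command(rows="0 0 0.001 0 0 0 0.032; 0 0 0.001 0 0 0 0.038; 0 0 0.001 0 0 0 0.044; 0 0 0.001 0 0 0 0.044; 0 0 -0.006 0 0 0 0.044; 0 0 -0.025 0 0 0 0.044; 0 0 -0.05 0 0 0 0.044; 0 0 -0.075 0 0 0 0.044; 0 0 -0.085 0 0 0 0.044; 0 0 -0.085 0 0 0 0.044")

```text
time_s: 15.6
ee_pos: [0.5242, 0.3075, 0.2664]
tool_rot: [[-0.995, 0.098, 0.004], [0.098, 0.995, 0.003], [-0.003, 0.003, -1.0]]
ft_force: [0.7, -0.0, -0.1]
width: 0.0441
```

```bash
python3 snap.py scene b5 340 150 560 360; python3 go.py .5708 .1065 .255 84.4 .5708 .1065 .182 84.4
```

```text
t 15.65 p [0.5235 0.3071 0.2646] jaw 84.4 tilt [0.001  0.0012] w 0.044 F [ 0.1  0.3 -0.9] j [ 0.49  0.26  1.88  0.    1.   -0.98]
shift [-0.0666 -0.195   0.0094] rot [0.0013 0.0009 0.    ]
shift [-0.0666 -0.1951  0.0824] rot [0.0013 0.0009 0.    ]
```

View pics/b5.png

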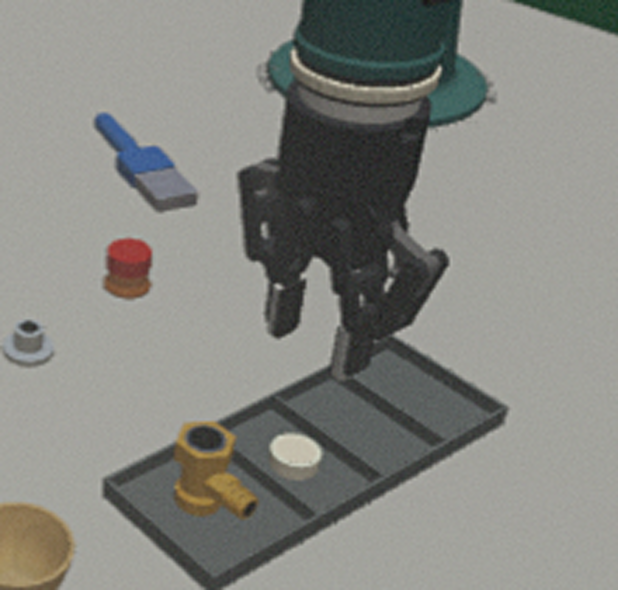

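Disc lies flat in bay 2 (297,455). Next the small retainer.

Request:
arm_command(rows="-0.004 -0.01 0 0 0 0 0.04; -0.011 -0.031 0 0 0 0 0.04; -0.02 -0.057 0.002 0 0 0 0.04; -0.029 -0.085 0.004 0 0 0 0.04; -0.039 -0.113 0.006 0 0 0 0.04; -0.048 -0.141 0.008 0 0 0 0.04; -0.056 -0.165 0.009 0 0 0 0.04; -0.063 -0.184 0.009 0.001 0.001 0 0.04; -0.0666 -0.195 0.012 0.001 0.001 0 0.04; -0.0666 -0.195 0.03 0.001 0.001 0 0.04; -0.0666 -0.195 0.048 0.001 0.001 0 0.04; -0.0666 -0.195 0.062 0.001 0.001 0 0.04; -0.0666 -0.195 0.068 0.001 0.001 0 0.04; -0.0666 -0.195 0.07 0.001 0.001 0 0.04; -0.0666 -0.195 0.07 0.001 0.001 0 0.04")

```text
time_s: 17.15
ee_pos: [0.5705, 0.1066, 0.1937]
tool_rot: [[-0.995, 0.097, -0.002], [0.097, 0.995, -0.0], [0.002, -0.001, -1.0]]
ft_force: [0.3, 0.2, -0.2]
width: 0.0401
```

```bash
python3 go.py .5708 .1065 .182 84.4; python3 snap.py scene c1 290 205 410 305
```

```text
t 17.15 p [0.5705 0.1066 0.1937] jaw 84.42 tilt [-0.0019 -0.0005] w 0.0401 F [ 0.3  0.2 -0.2] j [ 0.14  0.3   1.98 -0.    0.86 -1.33]
shift [-0.0003 -0.0001  0.0117] rot [-0.0007 -0.0019  0.0004]
```

View pics/c1.png

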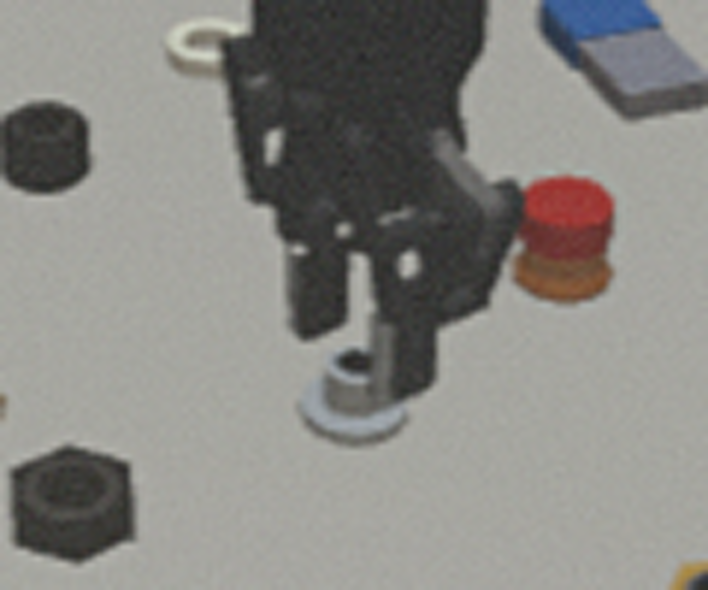

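The fingers are on both sides of the hub (353,365 in the crop). I go 11.5 mm lower, keeping above the 6 mm flange, and close.

Request:
arm_command(rows="0 0 0.006 0 0 0 0.04; 0 0 0.01 0 -0.002 0 0.04; 0 0 0.0115 0 -0.002 0 0.04; 0 0 0.0115 0 -0.002 0 0.034; 0 0 0.0115 0 -0.002 0 0.026; 0 0 0.0115 0 -0.002 0 0.014; 0 0 0.0115 0 -0.002 0 0.014; 0 0 0.0115 0 -0.002 0 0.014; 0 0 0.0115 0 -0.002 0 0.014", squeeze=40)

```text
time_s: 18.1
ee_pos: [0.5707, 0.1065, 0.1826]
tool_rot: [[-0.995, 0.098, 0.001], [0.098, 0.995, -0.001], [-0.001, -0.0, -1.0]]
ft_force: [-0.3, -0.5, 1.8]
width: 0.02
```

```bash
python3 go.py .4647 .3127 .255 84.4 .4647 .3127 .186 84.4; python3 snap.py scene c2 290 205 410 305
```

```text
t 18.1 p [0.5707 0.1065 0.1826] jaw 84.4 tilt [ 0.001  -0.0006] w 0.02 F [-0.3 -0.5  1.8] j [ 0.14  0.32  1.99 -0.    0.83 -1.33]
shift [ 0.1255  0.1949 -0.0726] rot [-0.0005  0.0011  0.    ]
shift [ 0.1256  0.1949 -0.0036] rot [-0.0005  0.0011  0.    ]
```

View pics/c2.png

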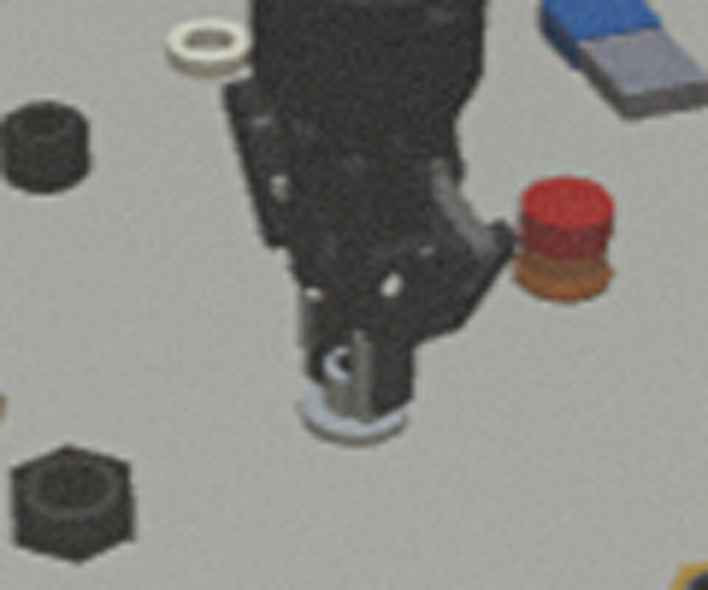

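Hub gripped (20 mm reading), part level. I carry it to the third bay.

Request:
arm_command(rows="0 0 -0.01 0 0 0 0.014; 0 0 -0.03 0 0 0 0.014; 0.003 0.004 -0.05 0 0 0 0.014; 0.009 0.014 -0.066 0 0 0 0.014; 0.019 0.029 -0.073 0 0.001 0 0.014; 0.032 0.05 -0.073 0 0.001 0 0.014; 0.046 0.072 -0.073 0 0.001 0 0.014; 0.06 0.094 -0.073 0 0.001 0 0.014; 0.074 0.115 -0.073 0 0.001 0 0.014; 0.088 0.137 -0.073 0 0.001 0 0.014; 0.1 0.156 -0.073 0 0.001 0 0.014; 0.111 0.172 -0.073 0 0.001 0 0.014; 0.119 0.185 -0.073 0 0.001 0 0.014; 0.124 0.193 -0.073 0 0.001 0 0.014; 0.1255 0.195 -0.073 0 0.001 0 0.014; 0.1255 0.195 -0.065 0 0.001 0 0.014; 0.1255 0.195 -0.055 0 0.001 0 0.014; 0.1255 0.195 -0.05 0 0.001 0 0.014; 0.1255 0.195 -0.05 0 0.001 0 0.014")

```text
time_s: 20.05
ee_pos: [0.4641, 0.3118, 0.2303]
tool_rot: [[-0.995, 0.099, -0.003], [0.099, 0.995, -0.002], [0.003, -0.003, -1.0]]
ft_force: [-0.5, 0.1, -1.1]
width: 0.0197
```

```bash
python3 go.py .4647 .3127 .19 84.4 .4647 .3127 .1866 84.4; python3 snap.py scene c3 340 150 560 360
```

```text
t 20.05 p [0.4641 0.3118 0.2303] jaw 84.34 tilt [-0.0035 -0.0024] w 0.0197 F [-0.5  0.1 -1.1] j [ 0.55  0.22  2.01 -0.    0.92 -0.92]
shift [-0.0006  0.0011  0.0403] rot [-0.0027 -0.0032 -0.001 ]
shift [-0.0006  0.0011  0.0437] rot [-0.0027 -0.0032 -0.001 ]
```

View pics/c3.png

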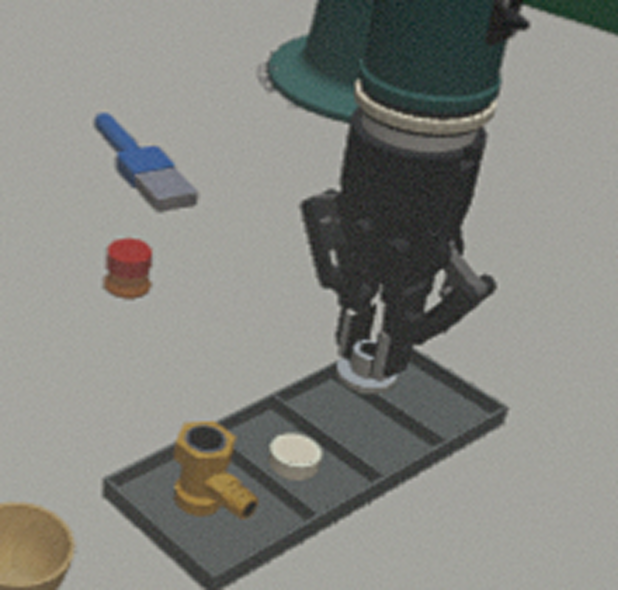

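Request:
arm_command(rows="0 0 0.01 0 0 0 0.014; 0 0.0005 0.022 -0.001 -0.001 0 0.014; 0 0.0005 0.032 -0.001 -0.001 0 0.014; 0 0.0005 0.038 -0.001 -0.001 0 0.014; 0 0.0005 0.041 -0.001 -0.001 0 0.014; 0 0.0005 0.0425 -0.001 -0.001 0 0.014; 0 0.0005 0.0425 -0.001 -0.001 0 0.014; 0 0.0005 0.0425 -0.001 -0.001 0 0.014")

```text
time_s: 20.9
ee_pos: [0.4648, 0.3134, 0.1901]
tool_rot: [[-0.995, 0.097, 0.001], [0.097, 0.995, 0.001], [-0.001, 0.001, -1.0]]
ft_force: [-0.6, -1.0, -1.5]
width: 0.0201
```

```bash
python3 go.py .4647 .3127 .1866 84.4; python3 snap.py scene c4 340 150 560 360
```

```text
t 20.9 p [0.4648 0.3134 0.1901] jaw 84.41 tilt [0.0012 0.0008] w 0.0201 F [-0.6 -1.  -1.5] j [ 0.55  0.28  2.03  0.    0.84 -0.92]
shift [ 0.0001 -0.0007  0.0035] rot [0.0009 0.0011 0.0001]
```

View pics/c4.png

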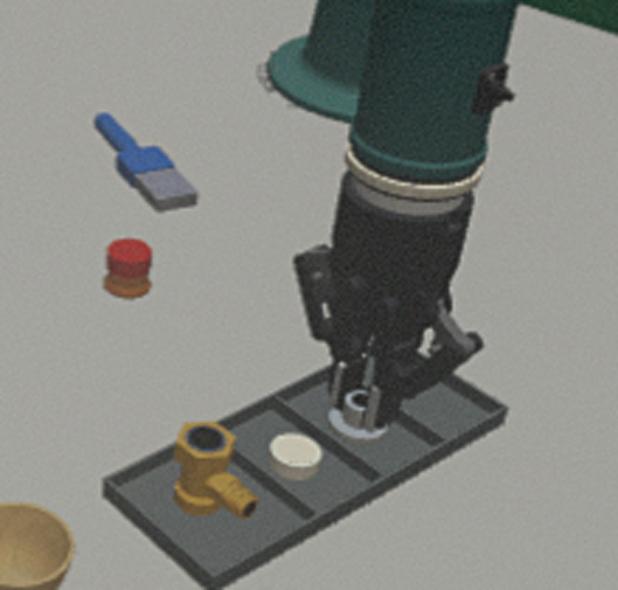

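The retainer is inside the third bay (360,415 in the crop) with about 3.5 mm to go.

Request:
arm_command(rows="0 0 0.0012 0 0 0 0.014; 0 0 0.0022 0 0 0 0.014; 0 0 0.0028 0 0 0 0.014; 0 0 0.0034 0 0 0 0.014; 0 0 0.0038 0 0 0 0.014; 0 0 0.0038 0 0 0 0.014")

```text
time_s: 21.55
ee_pos: [0.4646, 0.3133, 0.1866]
tool_rot: [[-0.995, 0.098, 0.0], [0.098, 0.995, 0.0], [-0.0, 0.0, -1.0]]
ft_force: [-1.8, -1.0, 4.8]
width: 0.0199
```

Contact at 4.8 N. I release and rise.

Request:
arm_command(rows="0 0 0.0035 0 0 0 0.024; 0 0 0.0035 0 0 0 0.03; 0 0 0.0035 0 0 0 0.036; 0 0 0.0035 0 0 0 0.036; 0 0 -0.006 0 0 0 0.036; 0 0 -0.025 0 0 0 0.036; 0 0 -0.05 0 0 0 0.036; 0 0 -0.07 0 0 0 0.04; 0 0 -0.08 0 0 0 0.045; 0 0 -0.08 0 0 0 0.05")

```text
time_s: 22.55
ee_pos: [0.4651, 0.3136, 0.2677]
tool_rot: [[-0.995, 0.098, 0.003], [0.098, 0.995, 0.002], [-0.003, 0.002, -1.0]]
ft_force: [-0.5, 0.9, -0.4]
width: 0.0501
```

```bash
python3 snap.py scene c5 340 150 560 360; python3 go.py .5585 -.087 .265 84.4 .5585 -.087 .178 84.4
```

```text
t 22.6 p [0.4646 0.3132 0.2663] jaw 84.4 tilt [0.0014 0.0009] w 0.0501 F [ 0.3  0.3 -0.3] j [ 0.55  0.18  1.98 -0.    0.98 -0.92]
shift [-0.1325 -0.3892  0.0011] rot [0.001  0.0013 0.    ]
shift [-0.1324 -0.3893  0.0881] rot [0.001  0.0013 0.    ]
```

View pics/c5.png

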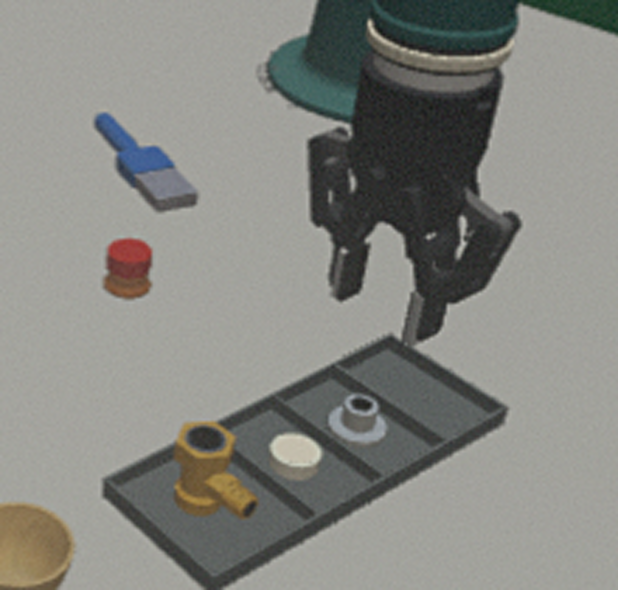

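The retainer stands flat in bay 3 (358,420). Now the knurled nut.

Request:
arm_command(rows="-0.004 -0.012 0 0 0 0 0.055; -0.012 -0.035 0 0 0 0 0.055; -0.022 -0.065 0 0 0 0 0.055; -0.033 -0.098 0 0 0 0 0.055; -0.045 -0.132 0 0 0 0 0.055; -0.057 -0.166 0 0 0 0 0.055; -0.068 -0.2 0 0 0 0 0.055; -0.08 -0.235 0 0 0 0 0.055; -0.091 -0.268 0 0 0 0 0.055; -0.102 -0.3 0 0 0 0 0.055; -0.112 -0.33 0 0 0 0 0.055; -0.121 -0.356 0 0 0 0 0.055; -0.128 -0.376 0.001 0 0 0 0.055; -0.132 -0.387 0.001 0.001 0.001 0 0.055; -0.1325 -0.389 0.01 0.001 0.001 0 0.055; -0.1325 -0.389 0.028 0.001 0.001 0 0.055; -0.1325 -0.389 0.046 0.001 0.001 0 0.055; -0.1325 -0.389 0.058 0.001 0.001 0 0.055; -0.1325 -0.389 0.06 0.001 0.001 0 0.055; -0.1325 -0.389 0.06 0.001 0.001 0 0.055")

```text
time_s: 24.6
ee_pos: [0.5581, -0.0863, 0.205]
tool_rot: [[-0.995, 0.097, -0.002], [0.097, 0.995, -0.0], [0.002, -0.0, -1.0]]
ft_force: [-0.1, -1.1, -0.2]
width: 0.0553
```

```bash
python3 go.py .5585 -.087 .178 84.4; python3 snap.py scene d1 250 165 370 265
```

```text
t 24.6 p [ 0.5581 -0.0863  0.205 ] jaw 84.44 tilt [-0.0023 -0.0001] w 0.0553 F [-0.1 -1.1 -0.2] j [-0.2   0.26  2.01 -0.    0.87 -1.67]
shift [-0.0005 -0.0007  0.027 ] rot [-0.0004 -0.0023  0.0007]
```

View pics/d1.png

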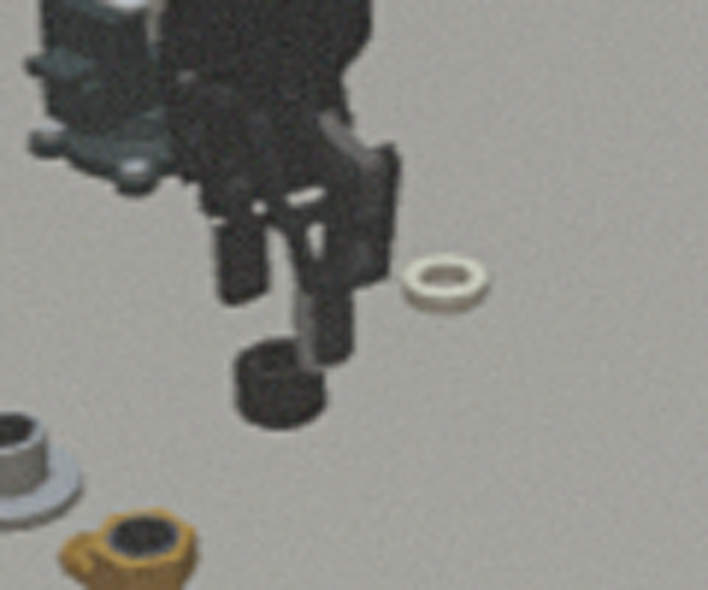

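The jaws are above and either side of the nut (280,380 in the crop). I descend and close.

Request:
arm_command(rows="0 0 0.01 0 0 0 0.055; 0 -0.0007 0.019 0 -0.001 0 0.055; 0 -0.0007 0.025 0 -0.001 0 0.055; 0 -0.0007 0.027 0 -0.001 0 0.055; 0 -0.0007 0.027 0 -0.001 0 0.048; 0 -0.0007 0.027 0 -0.001 0 0.042; 0 -0.0007 0.027 0 -0.001 0 0.028; 0 -0.0007 0.027 0 -0.001 0 0.028; 0 -0.0007 0.027 0 -0.001 0 0.028; 0 -0.0007 0.027 0 -0.001 0 0.028")

```text
time_s: 25.65
ee_pos: [0.5588, -0.0876, 0.1793]
tool_rot: [[-0.995, 0.098, 0.002], [0.098, 0.995, -0.001], [-0.002, -0.001, -1.0]]
ft_force: [0.3, -0.6, 2.7]
width: 0.0334
```

```bash
python3 go.py .406 .3185 .255 84.4 .406 .3185 .183 84.4; python3 snap.py scene d2 250 165 370 265
```

```text
t 25.65 p [ 0.5588 -0.0876  0.1793] jaw 84.4 tilt [ 0.0016 -0.0009] w 0.0334 F [ 0.3 -0.6  2.7] j [-0.2   0.3   2.02 -0.    0.82 -1.67]
shift [ 0.1916  0.3892 -0.0763] rot [-0.0007  0.0017 -0.    ]
shift [ 0.1917  0.3893 -0.0043] rot [-0.0007  0.0017 -0.    ]
```

View pics/d2.png

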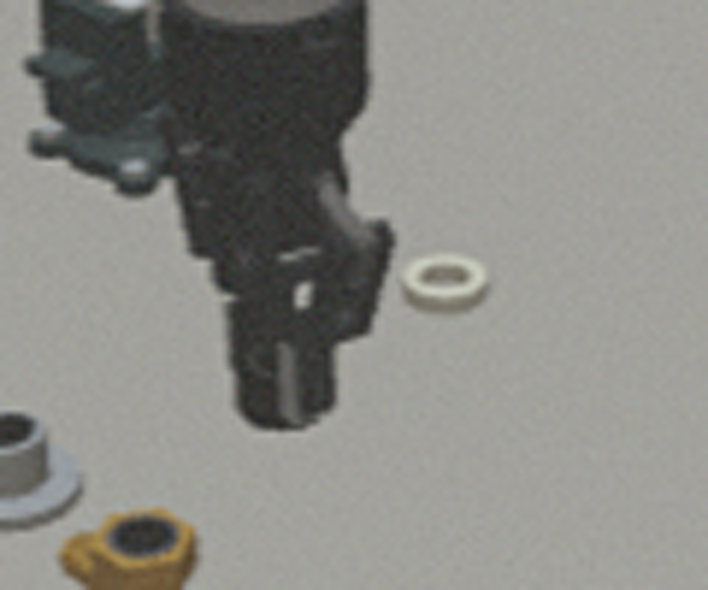

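Nut gripped at 33.4 mm. I carry it to bay 4.

Request:
arm_command(rows="0 0 -0.01 0 0 0 0.028; 0 0 -0.03 0 0 0 0.028; 0.002 0.004 -0.05 0 0 0 0.028; 0.007 0.014 -0.066 0 0 0 0.028; 0.016 0.032 -0.076 0 0.001 0 0.028; 0.029 0.058 -0.076 0 0.001 0 0.028; 0.043 0.088 -0.076 0 0.001 0 0.028; 0.058 0.118 -0.076 0 0.001 0 0.028; 0.073 0.149 -0.076 0 0.001 0 0.028; 0.088 0.18 -0.076 0 0.001 0 0.028; 0.103 0.21 -0.076 0 0.001 0 0.028; 0.118 0.24 -0.076 0 0.001 0 0.028; 0.133 0.27 -0.076 0 0.001 0 0.028; 0.147 0.299 -0.076 0 0.001 0 0.028; 0.16 0.325 -0.076 0 0.001 0 0.028; 0.172 0.349 -0.076 0 0.001 0 0.028; 0.182 0.369 -0.076 0 0.001 0 0.028; 0.188 0.382 -0.076 0 0.001 0 0.028; 0.1915 0.389 -0.076 0 0.001 0 0.028; 0.1915 0.389 -0.076 0 0.001 0 0.028")

```text
time_s: 27.7
ee_pos: [0.4055, 0.3187, 0.2545]
tool_rot: [[-0.995, 0.096, -0.001], [0.096, 0.995, -0.001], [0.001, -0.001, -1.0]]
ft_force: [-0.7, 0.5, -0.8]
width: 0.0331
```

```bash
python3 go.py .406 .3185 .187 84.4 .406 .3185 .1833 84.4; python3 snap.py scene d3 340 150 560 360
```

```text
t 27.7 p [0.4055 0.3187 0.2545] jaw 84.47 tilt [-0.0007 -0.0008] w 0.0331 F [-0.7  0.5 -0.8] j [ 0.62  0.11  2.08 -0.    0.95 -0.86]
shift [-0.0006 -0.0001  0.0675] rot [-0.0009 -0.0006  0.0012]
shift [-0.0006 -0.0001  0.0712] rot [-0.0009 -0.0006  0.0012]
```

View pics/d3.png

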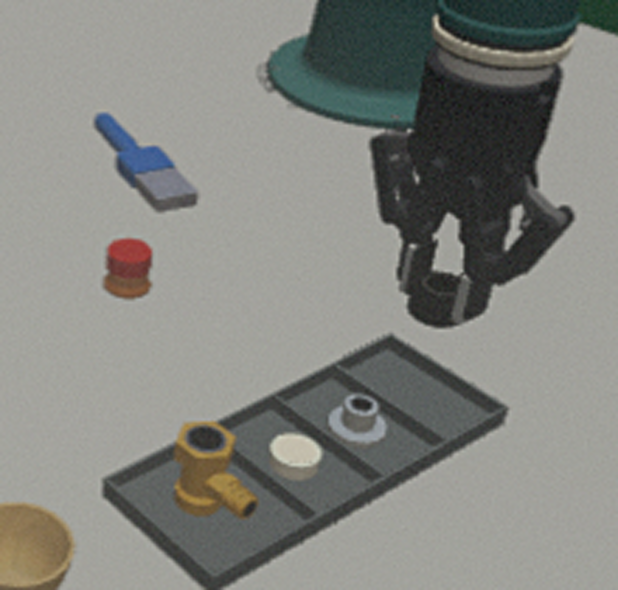

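The nut is held level at (445,300) in the crop, over bay 4. I lower it.

Request:
arm_command(rows="0 0 0.012 0 0 0 0.028; 0 0 0.03 -0.001 0 0.001 0.028; 0 0 0.046 -0.001 0 0.001 0.028; 0 0 0.056 -0.001 0 0.001 0.028; 0 0 0.062 -0.001 0 0.001 0.028; 0 0 0.0655 -0.001 0 0.001 0.028; 0 0 0.068 -0.001 0 0.001 0.028; 0 0 0.0695 -0.001 0 0.001 0.028; 0 0 0.0695 -0.001 0 0.001 0.028")

```text
time_s: 28.65
ee_pos: [0.4059, 0.3184, 0.1853]
tool_rot: [[-0.995, 0.099, 0.0], [0.099, 0.995, 0.001], [-0.0, 0.001, -1.0]]
ft_force: [-0.1, -0.1, 0.4]
width: 0.033
```

```bash
python3 go.py .406 .3185 .1833 84.4; python3 snap.py scene d4 340 150 560 360
```

```text
t 28.65 p [0.4059 0.3184 0.1853] jaw 84.35 tilt [0.0001 0.0008] w 0.033 F [-0.1 -0.1  0.4] j [ 0.62  0.21  2.12  0.    0.81 -0.86]
shift [-0.0001  0.0001  0.002 ] rot [ 0.0008  0.     -0.0009]
```

View pics/d4.png

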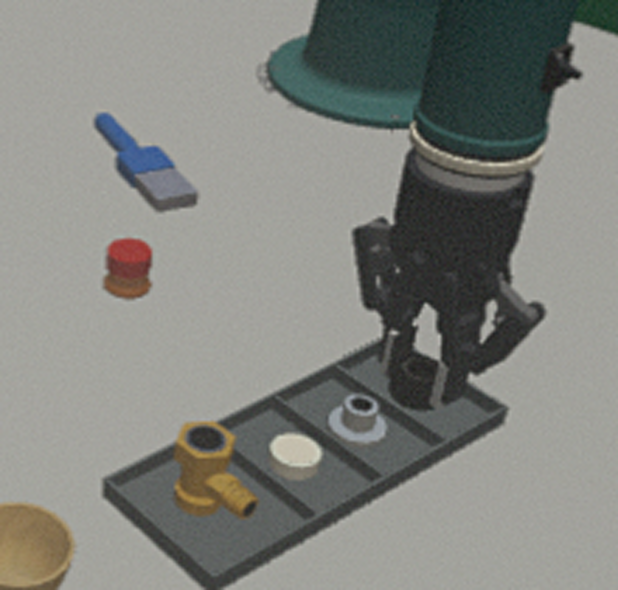

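Request:
arm_command(rows="0 0 0.0006 0 0 0 0.028; 0 0 0.0012 0 0 0 0.028; 0 0 0.0017 0 0 0 0.028; 0 0 0.0021 0 0 0 0.028; 0 0 0.0023 0 0 0 0.028; 0 0 0.0023 0 0 0 0.028")

```text
time_s: 29.3
ee_pos: [0.4058, 0.3184, 0.1833]
tool_rot: [[-0.995, 0.099, -0.0], [0.099, 0.995, 0.0], [0.001, 0.0, -1.0]]
ft_force: [-1.9, -0.6, 4.7]
width: 0.0337
```

Contact at 4.7 N. I release, rise, and back off to clear the view.

Request:
arm_command(rows="0 0 0.002 0 0 0 0.036; 0 0 0.002 0 0 0 0.042; 0 0 0.002 0 0 0 0.047; 0 0 0.002 0 0 0 0.047; 0 0 -0.006 0 0 0 0.047; 0 0 -0.025 0 0 0 0.047; 0 0 -0.055 0 0 0 0.047; 0 0 -0.09 0 0 0 0.047; 0 0 -0.12 0 0 0 0.047; 0 -0.01 -0.15 0 0 0 0.047; 0 -0.04 -0.17 0 0 0 0.047; -0.005 -0.08 -0.18 0 0 0 0.047; -0.01 -0.12 -0.18 0 0 0 0.047; -0.015 -0.16 -0.18 0 0 0 0.047; -0.02 -0.2 -0.18 0 0 0 0.047; -0.02 -0.23 -0.18 0 0 0 0.047; -0.02 -0.25 -0.18 0 0 0 0.047; -0.02 -0.26 -0.18 0 0 0 0.047; -0.02 -0.26 -0.18 0 0 0 0.047")

```text
time_s: 31.2
ee_pos: [0.4, 0.0568, 0.363]
tool_rot: [[-0.995, 0.101, 0.0], [0.101, 0.995, 0.001], [-0.0, 0.001, -1.0]]
ft_force: [0.2, 0.0, -0.3]
width: 0.047
```

```bash
python3 go.py; python3 snap.py scene e1; python3 snap.py top e2
python3 - <<'E'
from h import *
c=load("e2.npz"); im=c["pixels"][185:360,95:195,::-1]; cv2.imwrite("pics/e3.png",cv2.resize(im,(340,595),interpolation=cv2.INTER_CUBIC))
s=load("e1.npz"); im=s["pixels"][255:360,370:530,::-1]; cv2.imwrite("pics/e4.png",cv2.resize(im,None,fx=4.5,fy=4.5,interpolation=cv2.INTER_CUBIC))
P=cloud(s)
a=load("top0.npz");
E
```

```text
t 31.2 p [0.4    0.0568 0.363 ] jaw 84.23 tilt [0.0003 0.0005] w 0.047 F [ 0.2  0.  -0.3] j [ 0.08 -0.24  2.19  0.    1.19 -1.39]
```

View pics/e2.png

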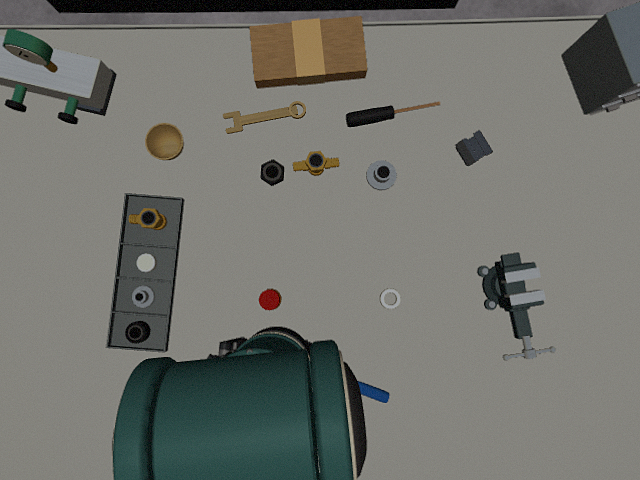

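View pics/e3.png

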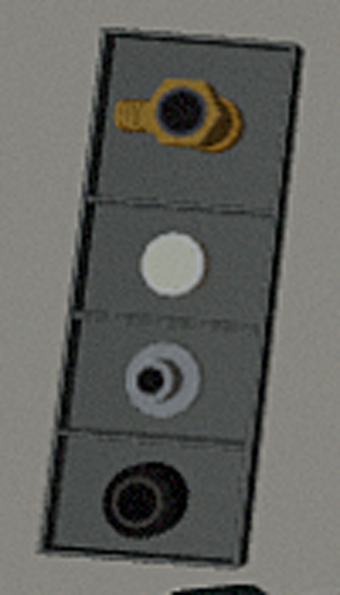

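View pics/e4.png

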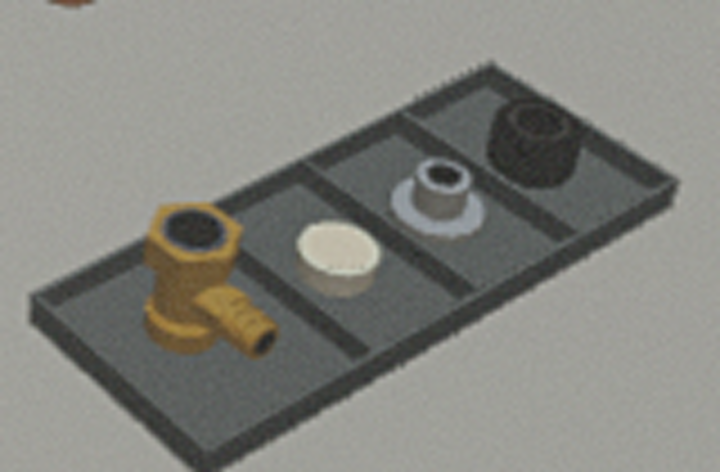

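All four parts sit in their bays in order, and the look-alikes are where they were. I check heights and levelness from depth.

Run:
```python
from h import *
for n in("e2","e1"):
    c=load(n+".npz"); P=cloud(c)
    for o,x,y,r0,r1,h in(("valve",.5955,.2897,.0115,.0155,.054),("disc",.5234,.307,0,.013,.016),("flange",.4647,.313,.0125,.017,.010),("hub",.4647,.313,.006,.010,.026),("nut",.4058,.3184,.010,.016,.026)):
        off=np.array([0.,0.])
        d=np.hypot(P[...,0]-x,P[...,1]-y); m=(d<r1)&(d>=r0)&(abs(P[...,2]-h)<.006)&(c["depth"]>0)
        q=P[m]
        if len(q)<10: print(n,o,len(q)); continue
        A=np.c_[q[:,:2]-q[:,:2].mean(0),np.ones(len(q))]; s=np.linalg.lstsq(A,q[:,2],rcond=None)[0]
        print(n,o,len(q),"z",s[2].round(4),"expect",h,"slope",s[:2].round(3),"res",(q[:,2]-A@s).std().round(4))
    f=(abs(P[...,0]-.47)<.15)&(abs(P[...,1]-.31)<.04)&(P[...,2]<.008)&(P[...,2]>0); print("floor",np.median(P[f][:,2]))
```

```text
e2 valve 119 z 0.054 expect 0.054 slope [-0.024  0.008] res 0.0014
e2 disc 177 z 0.0159 expect 0.016 slope [ 0.009 -0.018] res 0.0014
e2 flange 114 z 0.0098 expect 0.01 slope [-0.     0.017] res 0.0013
e2 hub 80 z 0.0252 expect 0.026 slope [-0.037  0.052] res 0.0017
e2 nut 183 z 0.0259 expect 0.026 slope [-0.002  0.01 ] res 0.0015
floor 0.0036967856232620333
e1 valve 89 z 0.0536 expect 0.054 slope [-0.017 -0.021] res 0.0014
e1 disc 113 z 0.0159 expect 0.016 slope [ 0.    -0.006] res 0.0009
e1 flange 62 z 0.01 expect 0.01 slope [0.05  0.014] res 0.0016
e1 hub 36 z 0.0256 expect 0.026 slope [-0.017  0.018] res 0.001
e1 nut 90 z 0.0257 expect 0.026 slope [-0.027  0.008] res 0.0011
floor 0.003702956974563909
```

All heights match and the tops are level. I hand the job in.

```bash
python3 -c "
from bench import manip
print(manip.sign_off())"
```

```text
the job is handed in; nothing more can be done
None
```

All four parts are in the tray in assembly order from the wide bay: angle valve, solid disc, small retainer, knurled nut. I lowered each one until it touched the floor lightly (up to about 7 N) before letting go. The job was handed in with the clock at about 31 s and the gripper clear of everything.

- **Heights and level:** Depth from both cameras put each part's top within about 1 mm of where it should be, standing on the tray floor. Slopes were mostly under about 0.03. The larger ones, up to about 0.05, came from the small retainer's flange and hub, where few pixels were available; the other camera disagreed with them, so I took them as noise.
- **Look-alikes:** In the last top view the straight valve, acetal ring, big retainer and hexagonal nut were at the same pixels as at the start.
- **Odd readings:** The gripper read about 1 to 2.5 mm narrower than the nominal sizes on every grasp. No check failed.

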